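# Put the colour sample tiles back with their own jars

### The arm

A 7-joint arm with a two-finger parallel gripper is mounted at the origin on a cart in front of the work surface, level with it; the furniture and walls round the work are solid. World frame = base frame: x ahead of the robot, y to its left, z up, the work surface at z = 0. Lengths are in m, angles in rad, forces in N, time in s.
With the tool pointing down it reaches from about 0.4 to 0.85 m from the base axis. Payload 10.4 kg.
Tool frame: the origin (TCP) lies at the very end of the fingers, on their centre line; the grasp point (between the pads) lies 19 mm behind it; z points along the fingers, y is the line along which they close (so a half turn about z gives the same grasp; the last joint's range is limited). The gripper opens to 85 mm and grips with 20 to 120 N. Pads are 22 mm wide; open, the fingers measure 114 mm over their backs; the gripper's body (76 mm by 85 mm) begins 54 mm behind the grasp point. The pads swing forward as they close: fully open they stand 13 mm farther back than shut.
Start: joints at [1.169, 0.332, -0.065, 1.46, 0.022, 1.35, -0.088], TCP at [0.231, -0.581, 0.231] pointing down, gripper open.
Joint ranges: [-2.6, 2.6], [-0.5, 2.12], [-1.47, 1.34], [0.16, 2.42], [-1.27, 4.41], [0.06, 2.06], [-2.6, 2.6]. Speed limits (rad/s): [2.22, 2.22, 2.79, 2.79, 3.14, 3.14, 3.14].

### API

Orientations are given as a unit quaternion [x, y, z, w].
In Python, from workcell import manip, vision, order gives the robot as it stands. The module is installed in compiled form; this text tells all that it offers.
- The arm moves only by the tool move_arm, never from a script. Its argument "motion" is a list of rows, each a list of 3 entries, a list of its own where there are three numbers: the shift along the tool's x, y, z scaled (see below), then the turn, a rotation vector about the tool's x, y, z scaled (see below), then the opening, from -1 (shut) to 1 (fully open). In form: [[[dx, dy, dz], [wx, wy, wz], hand], ...]. A call has 1 to 12 rows; each row shifts and turns the commanded pose from where the row before left it, along the tool's axes as they then stand; what a row does not reach is not made up. The controller multiplies each number of a shift by 0.75 m and each number of a turn by pi/4 rad. A row lasts 1/10 s, in which the tool goes at most 50 mm and 8.59 degrees, less where a joint would pass 70% of its speed; a pose out of reach is approached as far as the arm can. A call with a number of a shift or a turn outside -1 to 1 is refused whole. A call with a gripper value outside its range is refused whole. The fingers move at their own pace and stop on an object; "newtons" is the grip in N (left out, the last holds). Time passes only in rows, so rows that do not move let the fingers close. It gives the time, the measured TCP pose, the force, the opening and the grip force at its end, in the units of the state.
- manip.get_obs(): the state, without advancing time (a new reading comes with each control period).
- vision.camera(name): name is "side" or "top"; returns a dict with "pixels" (400x640x3 uint8, red, green, blue), "fx", "fy", "cx", "cy" (pixels), "k1" (the pictures are not rectified: a ray, as slopes to the right and down, at radius r is drawn at 1 + k1 r^2 times it, then the intrinsics apply), "R" (3x3) and "t" (3): a world point X has camera coordinates R X + t. Camera axes: x right, y down, z forward; pixel columns grow to the right and rows downward; lengths in m; the calibration is good to about 2 mm. A picture is of the moment at which its call begins. There is no depth.
- order.hand_in(): hands the job in; it is judged then, once.
The state is a dict: "clock": time; "joint_pos": joint angles; "joint_velocities": joint speeds; "tau": joint torques, N m; "position": TCP position; "ee_rot": TCP orientation; "ft_force": force on the tool from outside, world axes, zero at the start; "torque": the same for the moment, N m; "grip_width": opening from 0.0 (shut) to 1.0 (fully open); "grasp_force": force on a finger pad.
Only numpy, scipy, OpenCV 4.12 (cv2) and the standard library are available. Lean on these libraries where they do the work, as an engineer would, in place of code of your own. Each camera call takes 0.05 s, during which the arm holds its last target. There are 200 camera calls.

### The job

The three painted sample tiles have got mixed up: stand each one on the ledge of the stand whose jar holds its colour (green, red, blue), squarely on the middle of the ledge and leaning back against the backrest. Each ledge holds one tile only, so park one on the spare stand without a jar on the way, and leave that stand empty again. Leave the sanding block, the roll of red tape and the yellow tape measure where they lie.

Things in the scene. Friction and masses are not known exactly. Their poses are not given: they have to be found in the camera images.
- tile_green: Loose ceramic tile, green, 9 thick (x) x 60 wide (y) x 85 mm tall (z), 85 g; cream foot, then bands of green, strongest at the top, same on both faces. Origin: centre of its foot. At the start it leans on another colour's stand, z 15 degrees off vertical; its upper 45 mm are free above the backrest, to grip across the 9 mm: firmly (40 N), or it swings when carried fast.
- tile_red: Loose ceramic tile, red, 9 thick (x) x 60 wide (y) x 85 mm tall (z), 85 g; cream foot, then bands of red, strongest at the top, same on both faces. Origin: centre of its foot. At the start it leans on another colour's stand, z 15 degrees off vertical; its upper 45 mm are free above the backrest, to grip across the 9 mm: firmly (40 N), or it swings when carried fast.
- tile_blue: Loose ceramic tile, blue, 9 thick (x) x 60 wide (y) x 85 mm tall (z), 85 g; cream foot, then bands of blue, strongest at the top, same on both faces. Origin: centre of its foot. At the start it leans on another colour's stand, z 15 degrees off vertical; its upper 45 mm are free above the backrest, to grip across the 9 mm: firmly (40 N), or it swings when carried fast.
- stand_green: Fixed wooden stand (mm), base 140x92x16; origin: centre of underside, x from front to back, y across, z up. Fixed at x -36: green-labelled jar, black lid (45 across, top at z 60), dab of green on the lid. Ledge behind it, 74 wide, sloping 15 degrees down to the rear; lip 7 high, backrest 40 high, both square to it. Seated tile: foot at x 35, y 0, z 30, leaning 15 degrees to +x.
- stand_red: Fixed wooden stand (mm), base 140x92x16; origin: centre of underside, x from front to back, y across, z up. Fixed at x -36: red-labelled jar, grey lid (52 across, top at z 68), dab of red on the lid. Ledge, lip and backrest as on the green stand; slot 13.5 wide, so one tile only, its foot up to 4 nearer the lip. Seated tile: foot at x 35, y 0, z 30, leaning 15 degrees to +x.
- stand_blue: Fixed wooden stand (mm), base 140x92x16; origin: centre of underside, x from front to back, y across, z up. Fixed at x -36: blue jar, white lid (41 across, top at z 53), dab of blue on the lid. Ledge, lip and backrest as on the green stand; a tile held upright and released on the ledge tips back by itself. Seated tile: foot at x 35, y 0, z 30, leaning 15 degrees to +x.
- stand_spare: Fixed wooden stand (mm), base 140x92x16; origin: centre of underside, x from front to back, y across, z up. The spare, empty at the start: empty socket, no jar; otherwise as the green stand. (Near all this stands a fixed tile cutter whose red lever rises to 250 mm: carry above it.) Seated tile: foot at x 35, y 0, z 30, leaning 15 degrees to +x.
- sanding_block: Bystander: loose cork sanding block, 63 x 104 x 32 mm, lying on the table; origin at the centre of its underside. To be left alone.
- red_tape: Bystander: loose roll of red tape, 56 across, 18 mm high, lying flat; origin at the centre of its underside. To be left alone.
- tape_measure: Bystander: loose yellow tape measure, 32 x 97 x 64 mm high, its length along its y; origin at the middle of its underside. To be left alone.

How it is judged:
At the end, for the whole second after the job is handed in: Each tile rests, released, on the ledge of its own colour's stand: foot between lip and backrest (x 24 to 41, z 24 to 38 mm in the stand's frame), within 12 mm of the middle, turned under 0.15 rad from the stand, leaning 0.14 to 0.45 rad (x of tile_green in the frame of stand_green between 0.024 and 0.041 m and y of tile_green in the frame of stand_green between -0.012 and 0.012 m and z of tile_green in the frame of stand_green between 0.024 and 0.038 m and angle between tile_green's own z axis and vertical between 0.14 and 0.45 rad and angle between the y axis of tile_green and the y axis of stand_green, either way round below 0.15 rad and linear speed of each of tile_green, tile_red, tile_blue below 0.02 m/s and angular speed of each of tile_green, tile_red, tile_blue below 0.2 rad/s and contact force between each of tile_green, tile_red, tile_blue and the fingers below 0.05 N and x of tile_red in the frame of stand_red between 0.024 and 0.041 m and y of tile_red in the frame of stand_red between -0.012 and 0.012 m and z of tile_red in the frame of stand_red between 0.024 and 0.038 m and angle between tile_red's own z axis and vertical between 0.14 and 0.45 rad and angle between the y axis of tile_red and the y axis of stand_red, either way round below 0.15 rad and x of tile_blue in the frame of stand_blue between 0.024 and 0.041 m and y of tile_blue in the frame of stand_blue between -0.012 and 0.012 m and z of tile_blue in the frame of stand_blue between 0.024 and 0.038 m and angle between tile_blue's own z axis and vertical between 0.14 and 0.45 rad and angle between the y axis of tile_blue and the y axis of stand_blue, either way round below 0.15 rad); the robot touches nothing.
It fails at once if the sanding block is pushed more than 15 mm (distance of sanding_block from where it was at the start of the episode above 0.015 m).
It fails at once if the roll of red tape is pushed more than 15 mm (distance of red_tape from where it was at the start of the episode above 0.015 m).
It fails at once if the yellow tape measure is pushed more than 15 mm (distance of tape_measure from where it was at the start of the episode above 0.015 m).
It also fails if it takes over 128 s, if anything falls off the work surface, if the arm or the gripper's body presses on something with over 40 N, if the wrist force passes 120 N, or if a joint passes its speed limit or range.

## Working session

There is one attempt and no reset: what is moved stays moved. The work goes in short steps, Python scripts to look and compute and a tool call to move; the robot and the scene stay as the last step left them, time stands still between calls to the robot, and variables do not carry over. Pictures are saved under pics/ and viewed, at most 14 in all, crops included, and the job is handed in when it is done.

Besides the shell and the picture viewer there is one more tool, called after "Call:" by a JSON object that holds its "method" and its "body", one argument or row to a line. move_arm: Moves the arm, as the interface text tells. Its arguments: {"type":"object","properties":{"motion":{"type":"array"},"newtons":{"type":"number"}},"required":["motion"]}

```bash
mkdir -p pics; cat > h.py <<'E'
import numpy as np, cv2
from workcell import manip, vision, order
def snap(n,f=None):
    c=vision.camera(n)
    if f: cv2.imwrite('pics/'+f,c['pixels'][:,:,::-1])
    return c
E
python3 - <<'E'
from h import *
for n in ('top','side'):
    c=snap(n,n+'0.png'); print({k:np.round(v,4).tolist() for k,v in c.items() if k!='pixels'})
print(manip.get_obs())
E
```

```text
{'fx': 379.5361, 'fy': 379.5361, 'cx': 319.5583, 'cy': 199.34, 'k1': 0.0188, 'R': [[0.03, -0.9994, -0.0197], [-0.9983, -0.029, -0.0507], [0.0501, 0.0212, -0.9985]], 't': [-0.0347, 0.5824, 0.9922]}
{'fx': 424.284, 'fy': 424.284, 'cx': 311.4239, 'cy': 201.0629, 'k1': -0.0454, 'R': [[0.984, -0.178, 0.0127], [-0.1063, -0.6418, -0.7595], [0.1433, 0.746, -0.6504]], 't': [-0.5967, 0.0896, 1.2346]}
{'clock': 0.1, 'joint_pos': array([ 1.1694072 ,  0.33282656, -0.06469961,  1.46088402,  0.02162545,
        1.34994139, -0.08849948]), 'joint_velocities': array([-6.09472564e-04,  7.10200464e-04,  9.97243954e-04, -3.29850743e-03,
        7.18644096e-05,  3.57483485e-04, -9.29929439e-04]), 'tau': array([ 2.16878710e-03, -6.26748776e+01,  4.94629238e-02, -3.92427385e+01,
        1.62712298e-02,  7.11176152e-03, -1.01542910e-04]), 'position': array([ 0.23097546, -0.58036418,  0.23057161]), 'ee_rot': array([ 9.82115767e-01,  1.88276805e-01, -1.71735792e-04, -6.59527307e-04]), 'ft_force': array([ 0.40807425,  0.45353481, -0.6150285 ]), 'torque': array([0.02480938, 0.02376792, 0.01992352]), 'grasp_force': 0.0, 'grip_width': 0.9998061047407699}
```

View pics/top0.png

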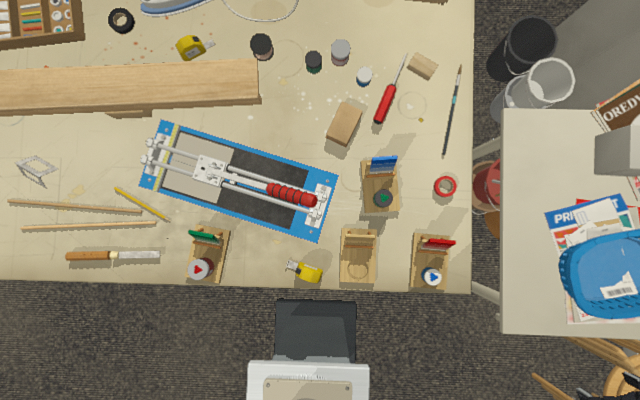

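View pics/side0.png

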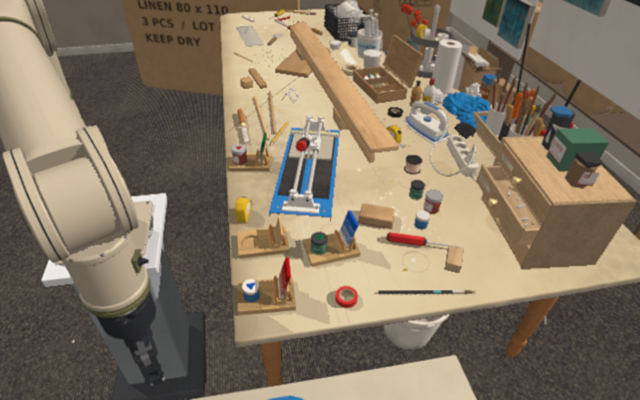

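The top view shows the stands at about (200,260) red with the green tile, (358,255) spare and empty, (432,265) blue with the red tile, and (380,190) green with the blue tile. The cutter lever is at about (295,195). I'll enlarge these next.

```bash
python3 - <<'E'
from h import *
def mosaic(n,boxes,out,s=4):
    im=cv2.imread(f'pics/{n}0.png'); o=np.zeros((600,800,3),np.uint8); x=0
    for a,b,c,d in boxes:
        p=cv2.resize(im[b:d,a:c],None,fx=s,fy=s,interpolation=cv2.INTER_CUBIC)
        for u in range((-a)%10,c-a,10): cv2.line(p,(u*s,0),(u*s,6),(0,0,255) if (a+u)%50 else (255,0,255),1)
        for v in range((-b)%10,d-b,10): cv2.line(p,(0,v*s),(6,v*s),(0,0,255) if (b+v)%50 else (255,0,255),1)
        o[:p.shape[0],x:x+p.shape[1]]=p; x+=p.shape[1]
    cv2.imwrite('pics/'+out,o[:,:x])
mosaic('top',[(335,148,462,296),(182,222,242,292)],'tc.png')
mosaic('side',[(228,205,365,315),(225,125,280,175)],'sc.png')
E
```

```text
(no output)
```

View pics/tc.png

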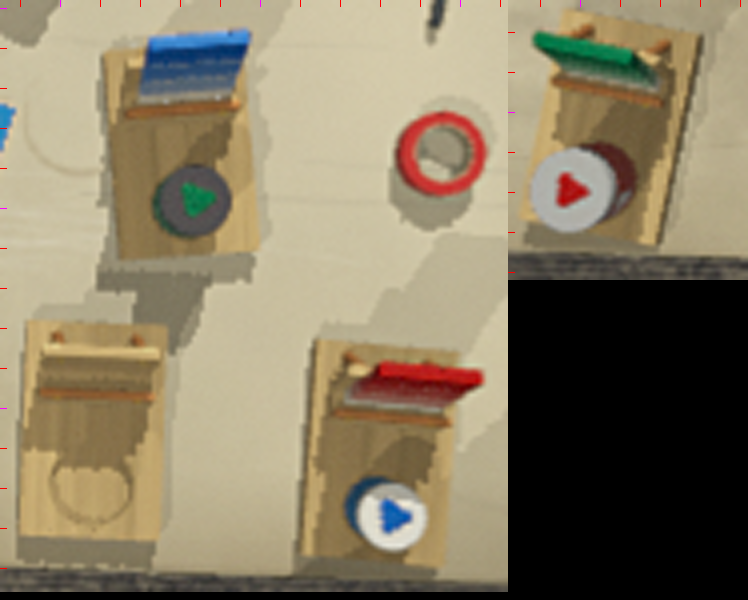

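View pics/sc.png

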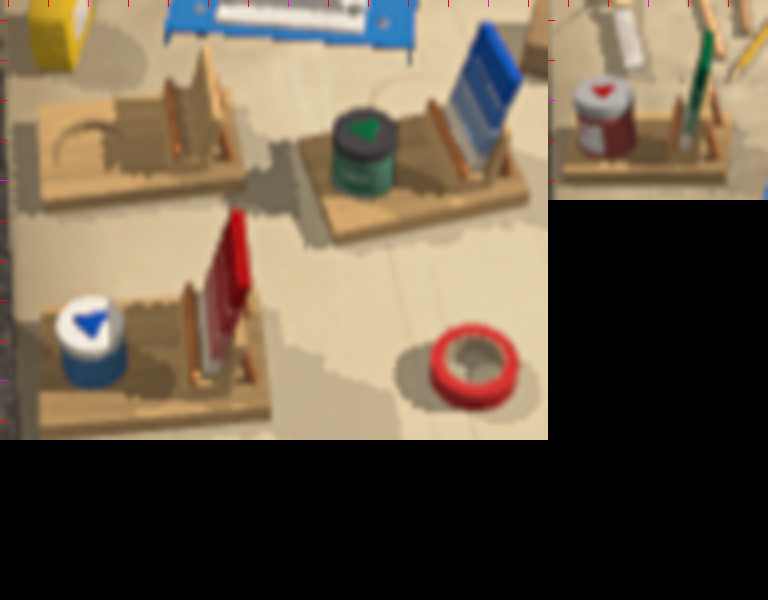

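The crops show the base corners, lids and tile top edges clearly. The tile tops are at roughly (374,159), (442,242) and (202,235) px in the top view. I'll fit the stand and tile poses from these points.

```bash
cat >> h.py <<'E'
import json
from scipy.optimize import least_squares
from scipy.spatial.transform import Rotation as Ro
CAL=json.load(open('cal.json')) if __import__('os').path.exists('cal.json') else None
def proj(n,P):
    c=CAL[n]; X=np.atleast_2d(P)@np.array(c['R']).T+c['t']; s=X[:,:2]/X[:,2:]
    s=s*(1+c['k1']*(s**2).sum(1,keepdims=True))
    return s*[c['fx'],c['fy']]+[c['cx'],c['cy']]
def stand_pts(p,L):  # stand frame -> world, p=x,y,yaw
    return Ro.from_euler('z',p[2]).apply(L)+[p[0],p[1],0]
def tile_pts(p,q,T): # q = x,y,yaw in stand; lean 15 deg to +x
    L=Ro.from_euler('ZY',[q[2],np.radians(15)]).apply(T)+[q[0],q[1],.03]
    return stand_pts(p,L)
def fit(f,obs,x0,reg=None):
    def r(x):
        e=[(proj(n,f(x,P))[0]-uv)*(1 if n=='top' else .8) for n,P,uv in obs]
        e=np.concatenate(e)
        return np.concatenate([e,reg(x)]) if reg else e
    s=least_squares(r,x0,loss='soft_l1',x_scale=[.01,.01,.1]); return s.x,r(s.x)
E
cat > m.py <<'E'
import json
from workcell import vision
json.dump({n:{k:(v.tolist() if hasattr(v,'tolist') else v) for k,v in vision.camera(n).items() if k!='pixels'} for n in('top','side')},open('cal.json','w'))
from h import *
off={'top':(335,148),'topR':(182,222),'side':(228,205),'sideR':(225,125)}
def px(k,u): return (np.array(u)+.5)/4-.5+off[k]
b=dict(BL=(.07,.046,.016),BR=(.07,-.046,.016),FL=(-.07,.046,.016),FR=(-.07,-.046,.016),
 FRb=(-.07,-.046,0),BRb=(.07,-.046,0))
S={'green':(dict(BL=(104,52),FL=(118,258),FR=(258,247),J=(195,201)),dict(FR=(332,226),FRb=(334,243),BR=(527,186),BRb=(527,200),FL=(299,141),J=(364,133)),.060,''),
'spare':(dict(BL=(27,321),BR=(168,325),FL=(18,537),FR=(156,541)),dict(FR=(42,196),FRb=(44,210),BR=(243,176),BRb=(243,190),FL=(38,103)),0,''),
'blue':(dict(BL=(315,339),BR=(458,351),FL=(301,553),FR=(438,572),J=(391,516)),dict(FR=(38,415),FRb=(38,432),BR=(270,405),BRb=(270,420),FL=(38,310),J=(91,325)),.053,''),
'red':(dict(BL=(54,10),BR=(195,35),FL=(17,220),FR=(152,243),J=(65,190)),dict(FR=(17,172),FRb=(17,183),BR=(179,171),BRb=(179,183),J=(55,92)),.068,'R')}
x0={'green':(.58,-.19,0),'spare':(.4,-.13,0),'blue':(.4,-.33,0),'red':(.4,.27,0)}
out={}
for k,(t,s,zj,o) in S.items():
    bb=dict(b,J=(-.036,0,zj)); ob=[('top',bb[a],px('top'+o,u)) for a,u in t.items()]+[('side',bb[a],px('side'+o,u)) for a,u in s.items()]
    x,r=fit(stand_pts,ob,x0[k]); out[k]=x.tolist(); print(k,x.round(4),r.round(1).tolist())
w,h,z=.0045,.03,.085
tb=dict(bl=(w,h,z),br=(w,-h,z),fl=(-w,h,z),fr=(-w,-h,z),Fl=(-w,h,0),Fr=(-w,-h,0))
T={'blue':('green','',dict(bl=(148,38),br=(251,30),fl=(145,52),fr=(248,43)),dict(fr=(515,70))),
'red':('blue','',dict(bl=(383,361),br=(484,370),fl=(378,377),fr=(483,387)),dict(fr=(240,293))),
'green':('red','R',dict(bl=(32,32),br=(128,49),fl=(28,45),fr=(124,63)),{})}
for k,(st,o,t,s) in T.items():
    ob=[('top',tb[a],px('top'+o,u)) for a,u in t.items()]+[('side',tb[a],px('side'+o,u)) for a,u in s.items()]
    x,r=fit(lambda q,P:tile_pts(out[st],q,P),ob,(.035,0,0)); out['t'+k]=x.tolist(); print('tile',k,x.round(4),r.round(1).tolist())
json.dump(out,open('pose.json','w'))
E
python3 m.py
```

```text
green [ 0.6273 -0.1746  0.1145] [-0.9, -0.9, 0.3, 0.1, 0.3, -0.1, -0.2, -0.9, 0.1, 1.0, -0.4, 0.8, 0.0, 0.4, -0.4, 0.7, -0.8, -0.9, -0.5, -1.1]
spare [ 0.4409 -0.1213 -0.0177] [-0.3, -0.9, -0.5, -0.2, -0.4, -1.2, 0.4, -0.4, -0.9, 0.4, -0.8, 0.8, -0.3, -0.0, -0.2, 0.3, -0.9, 0.3]
blue [ 0.4324 -0.3081 -0.0623] [0.2, -0.6, -0.1, -0.3, -0.5, -0.3, 0.9, -1.5, -0.3, -0.3, -0.6, 1.9, -0.1, 1.6, -0.6, -0.1, -0.5, -0.0, -0.2, -1.1, -1.0, -0.9]
red [ 0.4332  0.274  -0.1382] [0.2, -0.4, -1.0, -0.9, -0.4, -0.4, 0.1, -0.2, 0.4, -0.1, -0.9, 0.3, -0.5, 1.1, -0.6, 0.1, -0.4, 0.6, -0.7, 0.1]
tile blue [ 0.0336 -0.0029  0.0044] [-0.3, -0.1, -1.1, -0.4, 0.9, -0.1, 0.2, -0.2, -1.8, 1.6]
tile red [ 0.0344 -0.0022  0.0134] [-0.4, 0.1, -0.0, -0.1, 0.9, -0.1, 0.3, -0.6, -1.6, -1.4]
tile green [ 0.0343 -0.0046 -0.0111] [-0.2, -0.2, 0.3, -0.0, -0.3, 0.1, 0.3, 0.1]
```

```bash
cat > p.py <<'E'
from h import *
PO=json.load(open('pose.json'))
def tgt(st,s,y=0,x=.0345,dz=0,tilt=15):
    p=PO[st]; T=Ro.from_euler('ZY',[p[2],np.radians(tilt)])
    M=T.as_matrix(); pos=tile_pts(p,(x,y,0),[0,0,s])[0]+[0,0,dz]
    return pos,Ro.from_matrix(np.c_[M[:,1],M[:,0],-M[:,2]])
def pose():
    o=manip.get_obs(); return o['position'],Ro.from_quat(o['ee_rot'])
def plan(segs,vmax=.045,wmax=.12,start=None):
    """segs: (pos,Rot,hand[,speed]) -> prints rows"""
    p,R=start or pose(); n=0; txt=[]
    for sg in segs:
        P,Q,hand=sg[:3]; v=sg[3] if len(sg)>3 else vmax
        p0,R0=p,R; dw=(R0.inv()*Q).as_rotvec()
        k=max(1,int(np.ceil(max(np.linalg.norm(P-p0)/v,np.linalg.norm(dw)/wmax))))
        for i in range(1,k+1):
            pt=p0+(P-p0)*i/k; Rt=R0*Ro.from_rotvec(dw*i/k)
            d=np.round(R.inv().apply(pt-p)/.75,3); w=np.round((R.inv()*Rt).as_rotvec()/(np.pi/4),3)
            p=p+R.apply(d*.75); R=R*Ro.from_rotvec(w*np.pi/4)
            txt.append(f"[{(d+0).tolist()},{(w+0).tolist()},{hand}]"); n+=1
            if n%12==0: txt.append('---')
        txt.append('# seg')
    print(',\n'.join(txt).replace('---,','---').replace('# seg,','#')); return p,R
E
python3 - <<'E'
from p import *
a,Q=tgt('green',.049,y=-.003); 
p,R=pose()
plan([(np.array([.33,-.5,.34]),R,0.),(tgt('green',.049,y=-.003,dz=.15)[0],Q,-.3)])
print(a,PO)
E
```

```text
[[0.041, -0.013, -0.036],[0.0, 0.0, 0.0],0.0],
[[0.04, -0.013, -0.037],[0.0, 0.0, 0.0],0.0],
[[0.041, -0.012, -0.036],[0.0, 0.0, 0.0],0.0],
[[0.04, -0.013, -0.037],[0.0, 0.0, 0.0],0.0],
#
[[0.034, -0.043, -0.021],[0.009, -0.007, -0.055],-0.3],
[[0.035, -0.041, -0.022],[0.01, -0.008, -0.055],-0.3],
[[0.037, -0.041, -0.021],[0.009, -0.007, -0.055],-0.3],
[[0.038, -0.038, -0.021],[0.01, -0.007, -0.055],-0.3],
[[0.04, -0.037, -0.021],[0.009, -0.007, -0.056],-0.3],
[[0.042, -0.036, -0.022],[0.01, -0.008, -0.055],-0.3],
[[0.042, -0.034, -0.021],[0.009, -0.007, -0.055],-0.3],
[[0.044, -0.032, -0.021],[0.01, -0.007, -0.055],-0.3],
---
[[0.046, -0.03, -0.021],[0.009, -0.007, -0.055],-0.3],
[[0.046, -0.029, -0.021],[0.01, -0.008, -0.055],-0.3],
[[0.048, -0.026, -0.021],[0.009, -0.007, -0.055],-0.3],
[[0.048, -0.025, -0.021],[0.009, -0.007, -0.055],-0.3],
[[0.05, -0.023, -0.022],[0.01, -0.008, -0.055],-0.3],
[[0.05, -0.02, -0.021],[0.009, -0.007, -0.056],-0.3],
[[0.051, -0.019, -0.022],[0.01, -0.007, -0.055],-0.3],
[[0.052, -0.017, -0.022],[0.009, -0.007, -0.055],-0.3],
[[0.052, -0.014, -0.022]
[... 616 characters left out ...]
0.007, -0.055],-0.3],
[[0.052, 0.011, -0.026],[0.009, -0.007, -0.055],-0.3],
[[0.05, 0.013, -0.025],[0.009, -0.007, -0.055],-0.3],
# seg
[0.67447939 0.67447939 0.67447939] {'green': [0.6272634003223031, -0.17464615646226653, 0.11447868062533859], 'spare': [0.4409245120897852, -0.12126264256449629, -0.01766452421107684], 'blue': [0.43235051610097297, -0.308061069117904, -0.062333981096756294], 'red': [0.4332329093462394, 0.27400953559214003, -0.1382458527641287], 'tblue': [0.03359006295396798, -0.0028936933313768215, 0.004427865373423356], 'tred': [0.034359621783247356, -0.002192254033685938, 0.013405623632515483], 'tgreen': [0.034317984002338646, -0.004647069576782172, -0.01108839581250969]}
```

```bash
cat > e.py <<'E'
s=open('p.py').read()
i=s.index('def plan')
s=s[:i].replace("[0,0,s])[0]+","[[0,0,s]])[0]+")+'''def plan(*segs):
    """segs: (pos,Rot[,vmax]); per seg first n equal turn rows, then n equal shift rows"""
    p,R=pose()
    for sg in segs:
        P,Q=sg[:2]; v=sg[2] if len(sg)>2 else .047
        w=(R.inv()*Q).as_rotvec()/(np.pi/4); k=int(np.ceil(np.linalg.norm(w)/.185))
        if np.linalg.norm(w)>.004:
            w=np.round(w/k,3); print(k,'x turn',w.tolist()); R=R*Ro.from_rotvec(w*k*np.pi/4)
        d=R.inv().apply(P-p)/.75; k=max(1,int(np.ceil(np.linalg.norm(d)*.75/v)))
        d=np.round(d/k,3); print(k,'x shift',d.tolist()); p=p+R.apply(d*k*.75)
    print('end',p.round(4))
def cur(st,**k):
    """error of the measured pose from tgt, in tool axes (mm, mrad) """
    p,R=pose(); P,Q=tgt(st,**k); print('err mm',(R.inv().apply(P-p)*1e3).round(1),'mrad',((R.inv()*Q).as_rotvec()*1e3).round(0))
'''
open('p.py','w').write(s)
E
python3 e.py; python3 - <<'E'
from p import *
p,R=pose()
P,Q=tgt('green',.16,y=-.003)
plan((np.array([.33,-.5,.34]),R),(P,Q))
E
```

```text
4 x shift [0.041, -0.013, -0.036]
10 x turn [0.028, -0.022, -0.165]
12 x shift [0.032, 0.048, 0.005]
end [ 0.702  -0.1677  0.1833]
```

Call:
{"method": "move_arm", "body": {
  "motion": [
    [[0.041, -0.013, -0.036], [0, 0, 0], -0.3],
    [[0.041, -0.013, -0.036], [0, 0, 0], -0.3],
    [[0.041, -0.013, -0.036], [0, 0, 0], -0.3],
    [[0.041, -0.013, -0.036], [0, 0, 0], -0.3],
    [[0, 0, 0], [0.028, -0.022, -0.165], -0.3],
    [[0, 0, 0], [0.028, -0.022, -0.165], -0.3],
    [[0, 0, 0], [0.028, -0.022, -0.165], -0.3],
    [[0, 0, 0], [0.028, -0.022, -0.165], -0.3],
    [[0, 0, 0], [0.028, -0.022, -0.165], -0.3],
    [[0, 0, 0], [0.028, -0.022, -0.165], -0.3],
    [[0, 0, 0], [0.028, -0.022, -0.165], -0.3],
    [[0, 0, 0], [0.028, -0.022, -0.165], -0.3]
  ],
  "newtons": 40
}}

```text
clock: 1.4
position: [0.331, -0.499, 0.339]
ee_rot: [0.752, 0.65, -0.081, -0.071]
ft_force: [-0.2, 0.0, -0.3]
grip_width: 0.348
grasp_force: 0.0
```

```bash
python3 - <<'E'
from p import *
P,Q=tgt('green',.16,y=-.003)
plan((P,Q))
o=manip.get_obs();print(o['joint_pos'].round(2),o['grip_width'])
E
```

```text
2 x turn [0.028, -0.02, -0.164]
12 x shift [0.032, 0.048, 0.005]
end [ 0.7009 -0.1663  0.1841]
[ 1.    0.36 -0.25  1.23  0.24  1.72  0.63] 0.34808225253212866
```

Call:
{"method": "move_arm", "body": {
  "motion": [
    [[0, 0, 0], [0.028, -0.02, -0.164], -0.3],
    [[0, 0, 0], [0.028, -0.02, -0.164], -0.3],
    [[0.032, 0.048, 0.005], [0, 0, 0], -0.3],
    [[0.032, 0.048, 0.005], [0, 0, 0], -0.3],
    [[0.032, 0.048, 0.005], [0, 0, 0], -0.3],
    [[0.032, 0.048, 0.005], [0, 0, 0], -0.3],
    [[0.032, 0.048, 0.005], [0, 0, 0], -0.3],
    [[0.032, 0.048, 0.005], [0, 0, 0], -0.3],
    [[0.032, 0.048, 0.005], [0, 0, 0], -0.3],
    [[0.032, 0.048, 0.005], [0, 0, 0], -0.3],
    [[0.032, 0.048, 0.005], [0, 0, 0], -0.3],
    [[0.032, 0.048, 0.005], [0, 0, 0], -0.3]
  ]
}}

```text
clock: 2.6
position: [0.6419, -0.2224, 0.2095]
ee_rot: [0.662, 0.738, -0.097, -0.086]
ft_force: [0.2, -0.2, -0.6]
grip_width: 0.347
grasp_force: 0.0
```

Call:
{"method": "move_arm", "body": {
  "motion": [
    [[0.032, 0.048, 0.005], [0, 0, 0], -0.3],
    [[0.032, 0.048, 0.005], [0, 0, 0], -0.3],
    [[0, 0, 0], [0, 0, 0], -0.3],
    [[0, 0, 0], [0, 0, 0], -0.3]
  ]
}}

```text
clock: 3.0
position: [0.7031, -0.167, 0.1829]
ee_rot: [0.661, 0.739, -0.097, -0.087]
ft_force: [0.6, -0.1, 0.0]
grip_width: 0.35
grasp_force: 0.0
```

```bash
python3 - <<'E'
from p import *
cur('green',s=.16,y=-.003)
plan((*tgt('green',.1,y=-.003),.02),(*tgt('green',.049,y=-.003),.02))
import cv2
im=snap('top')['pixels'][:,:,::-1]; im2=snap('side')['pixels'][:,:,::-1]
z=lambda a:cv2.resize(a,None,fx=4,fy=4,interpolation=cv2.INTER_CUBIC)
o=np.hstack([z(im[90:230,330:430]),z(im2[160:300,270:370])]); cv2.imwrite('pics/g1.png',o)
E
```

```text
err mm [-1.9 -0.7 -1.5] mrad [-0. -1. -2.]
3 x shift [-0.001, -0.0, 0.026]
3 x shift [0.0, -0.0, 0.023]
end [ 0.675  -0.1725  0.0764]
```

View pics/g1.png

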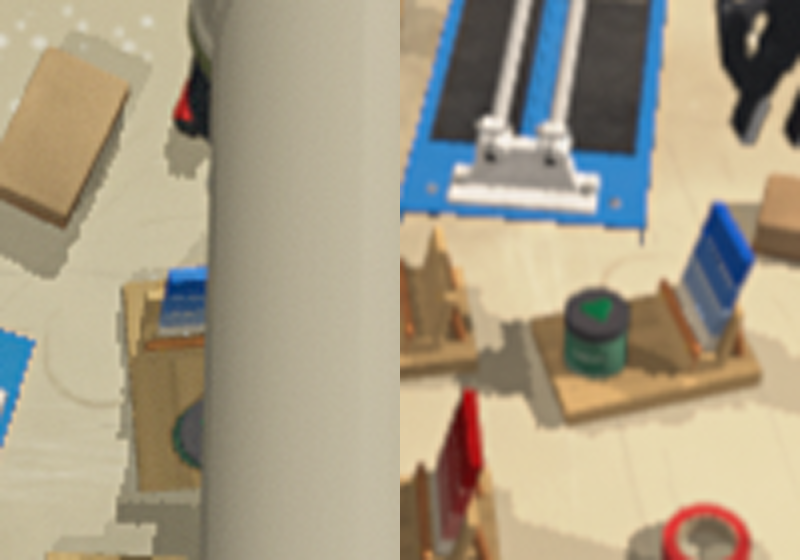

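```bash
python3 - <<'E'
from p import *
im=snap('side')['pixels'][:,:,::-1].copy()
p,R=pose(); print(proj('side',[p, p-R.apply([0,0,.1])]),proj('top',p)); cv2.imwrite('pics/s2.png',im)
E
```

```text
[[360.99393978 194.54232801]
 [374.27437823 162.11533455]] [[388.68440119 143.39570114]]
```

View pics/s2.png

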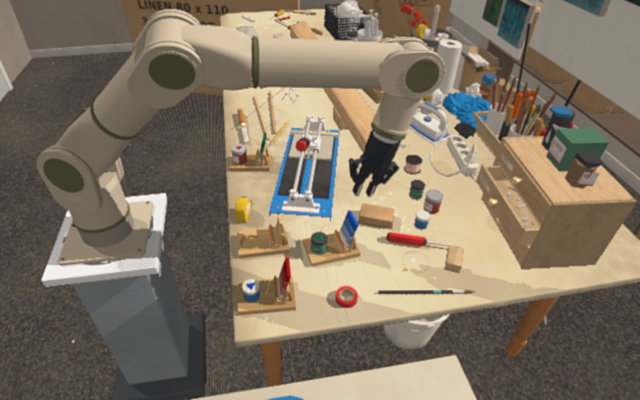

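The arm is at the predicted pixel, with the fingertips at about (364,192) above the blue tile. I'll descend over the tile.

Call:
{"method": "move_arm", "body": {
  "motion": [
    [[-0.001, 0, 0.026], [0, 0, 0], -0.3],
    [[-0.001, 0, 0.026], [0, 0, 0], -0.3],
    [[0, 0, 0.026], [0, 0, 0], -0.3],
    [[0, 0, 0.023], [0, 0, 0], -0.3],
    [[0, 0, 0.023], [0, 0, 0], -0.3],
    [[0, 0, 0.023], [0, 0, 0], -0.3],
    [[0, 0, 0], [0, 0, 0], -0.3],
    [[0, 0, 0], [0, 0, 0], -0.3]
  ]
}}

```text
clock: 3.95
position: [0.6748, -0.1742, 0.0792]
ee_rot: [0.662, 0.738, -0.097, -0.086]
ft_force: [-0.9, 0.2, 0.4]
grip_width: 0.349
grasp_force: 0.0
```

```bash
python3 - <<'E'
from p import *
cur('green',s=.049,y=-.003)
im2=snap('side')['pixels'][:,:,::-1]
z=lambda a:cv2.resize(a,None,fx=5,fy=5,interpolation=cv2.INTER_CUBIC)
cv2.imwrite('pics/g2.png',z(im2[165:275,300:400]))
E
```

```text
err mm [2.  0.3 1.8] mrad [ 3.  0. -6.]
```

View pics/g2.png

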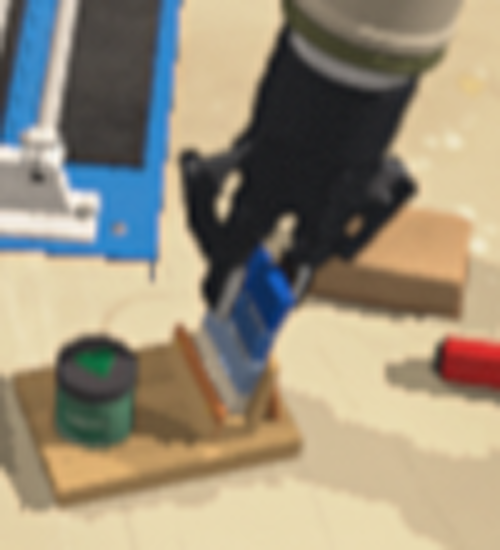

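The fingers straddle the blue tile, so I'll close and then lift along the tile axis.

Call:
{"method": "move_arm", "body": {
  "motion": [
    [[0, 0, 0], [0, 0, 0], -1],
    [[0, 0, 0], [0, 0, 0], -1],
    [[0, 0, 0], [0, 0, 0], -1],
    [[0, 0, 0], [0, 0, 0], -1],
    [[0, 0, 0], [0, 0, 0], -1],
    [[0, 0, 0], [0, 0, 0], -1],
    [[0, 0, 0], [0, 0, 0], -1]
  ],
  "newtons": 40
}}

```text
clock: 4.7
position: [0.6757, -0.1732, 0.0793]
ee_rot: [0.662, 0.739, -0.096, -0.085]
ft_force: [2.2, -0.8, 5.8]
grip_width: 0.098
grasp_force: 40.0
```

```bash
cat >> p.py <<'E'
def mpose(n=8):
    """mean of n noisy readings"""
    ps=[];qs=[]
    for i in range(n):
        vision.camera('side'); p,R=pose_(); ps.append(p); qs.append(R.as_quat())
    m=np.mean(ps,0),Ro.from_quat(qs).mean(); print('sd mm',(np.std(ps,0)*1e3).round(2)); return m
pose_=pose; _c=[]
def pose():
    if not _c: _c.append(mpose())
    return _c[0]
E
python3 - <<'E'
from p import *
p,R=pose(); P,Q=tgt('green',.049)
print('rel pose in tgt frame mm',(Q.inv().apply(p-P)*1e3).round(2),((Q.inv()*R).as_rotvec()*1e3).round(1)); o=manip.get_obs(); print(o['ft_force'],o['grasp_force'])
E
```

```text
sd mm [0.01 0.02 0.02]
rel pose in tgt frame mm [-4.07  0.59 -2.15] [-4.  -0.5  4.9]
[ 0.81109124 -0.34575383  5.61720473] 39.97060775756836
```

```bash
python3 - <<'E'
from p import *
plan((*tgt('green',.15,y=-.004),.03),tgt('spare',.16,y=-.001),(*tgt('spare',.073,y=-.001),.025))
E
```

```text
sd mm [0.   0.01 0.01]
1 x turn [0.005, 0.001, -0.006]
4 x shift [0.0, -0.0, -0.033]
1 x turn [0.0, 0.043, 0.162]
5 x shift [0.012, -0.048, 0.01]
4 x shift [-0.001, -0.0, 0.029]
end [ 0.4959 -0.1247  0.1012]
```

Call:
{"method": "move_arm", "body": {
  "motion": [
    [[0, 0, -0.01], [0, 0, 0], -1],
    [[0, 0, -0.022], [0, 0, 0], -1],
    [[0, 0, -0.033], [0, 0, 0], -1],
    [[0, 0, -0.033], [0, 0, 0], -1],
    [[0, 0, -0.033], [0, 0, 0], -1],
    [[0.012, -0.048, 0.01], [0, 0.043, 0.162], -1],
    [[0.012, -0.048, 0.01], [0, 0, 0], -1],
    [[0.012, -0.048, 0.01], [0, 0, 0], -1],
    [[0.012, -0.048, 0.01], [0, 0, 0], -1],
    [[0.012, -0.048, 0.01], [0, 0, 0], -1],
    [[0, 0, 0], [0, 0, 0], -1],
    [[0, 0, 0], [0, 0, 0], -1]
  ]
}}

```text
clock: 6.7
position: [0.5163, -0.1262, 0.1836]
ee_rot: [0.709, 0.693, -0.091, -0.092]
ft_force: [0.6, -1.0, -0.0]
grip_width: 0.097
grasp_force: 39.5
```

```bash
python3 - <<'E'
from p import *
P,Q=tgt('spare',.16,y=-.001); p,R=pose()
print('rel mm',(Q.inv().apply(p-P)*1e3).round(2),((Q.inv()*R).as_rotvec()*1e3).round(1))
plan((*tgt('spare',.073,y=-.001),.025)); plan((*tgt('spare',.0535,y=-.001),.01))
im=snap('side')['pixels'][:,:,::-1]; z=lambda a:cv2.resize(a,None,fx=5,fy=5,interpolation=cv2.INTER_CUBIC)
cv2.imwrite('pics/g3.png',z(im[160:270,220:340]))
E
```

```text
sd mm [0.21 0.12 0.3 ]
rel mm [-2.58  0.83  1.54] [-2.3  0.3  4.2]
1 x turn [0.003, -0.0, -0.005]
4 x shift [0.001, -0.0, 0.028]
end [ 0.4955 -0.1228  0.1017]
1 x turn [0.003, -0.0, -0.005]
11 x shift [0.0, -0.0, 0.013]
end [ 0.4894 -0.1257  0.0792]
```

View pics/g3.png

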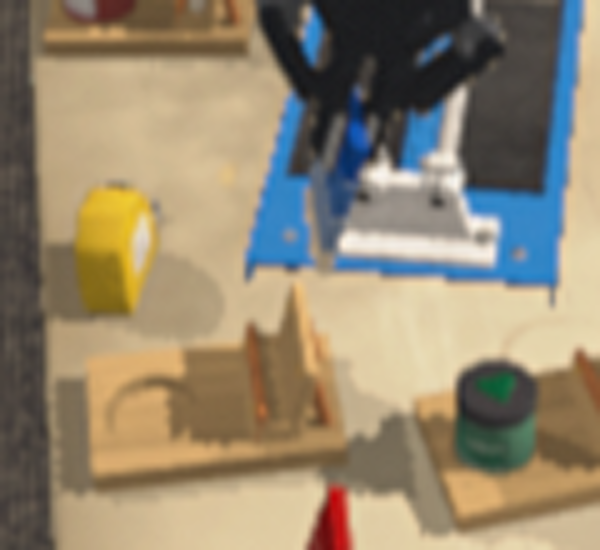

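Call:
{"method": "move_arm", "body": {
  "motion": [
    [[0.001, -0.001, 0.028], [0.003, 0, -0.005], -1],
    [[0.001, 0, 0.028], [0, 0, 0], -1],
    [[0.001, 0, 0.028], [0, 0, 0], -1],
    [[0, 0, 0.028], [0, 0, 0], -1],
    [[0, 0, 0], [0, 0, 0], -1],
    [[0, 0, 0], [0, 0, 0], -1]
  ]
}}

```text
clock: 7.75
position: [0.4943, -0.1234, 0.1024]
ee_rot: [0.707, 0.695, -0.092, -0.093]
ft_force: [1.0, 0.7, -0.1]
grip_width: 0.101
grasp_force: 39.5
```

```bash
python3 - <<'E'
from p import *
P,Q=tgt('spare',.0535,y=-.001); p,R=pose()
print('rel mm',(Q.inv().apply(p-P)*1e3).round(2),((Q.inv()*R).as_rotvec()*1e3).round(1))
print(manip.get_obs()['ft_force'])
E
```

```text
sd mm [0.25 0.01 0.27]
rel mm [ -0.26  -0.12 -21.8 ] [-1.  -0.3  0.3]
[ 0.03880398  0.13681783 -0.56941484]
```

Call:
{"method": "move_arm", "body": {
  "motion": [
    [[0, 0, 0.007], [0, 0, 0], -1],
    [[0, 0, 0.007], [0, 0, 0], -1],
    [[0, 0, 0.007], [0, 0, 0], -1],
    [[0, 0, 0.007], [0, 0, 0], -1],
    [[0, 0, 0], [0, 0, 0], -1],
    [[0, 0, 0], [0, 0, 0], -1]
  ]
}}

```text
clock: 8.75
position: [0.4885, -0.1233, 0.0815]
ee_rot: [0.707, 0.695, -0.092, -0.093]
ft_force: [1.1, 0.1, -0.8]
grip_width: 0.1
grasp_force: 39.5
```

Call:
{"method": "move_arm", "body": {
  "motion": [
    [[0, 0, 0], [0, 0, 0], -0.8],
    [[0, 0, 0], [0, 0, 0], -0.7],
    [[0, 0, 0], [0, 0, 0], -0.6],
    [[0, 0, 0], [0, 0, 0], -0.5],
    [[0, 0, 0], [0, 0, 0], -0.4],
    [[0, 0, 0], [0, 0, 0], -0.3],
    [[0, 0, 0], [0, 0, 0], -0.3]
  ]
}}

```text
clock: 9.45
position: [0.4886, -0.1233, 0.0817]
ee_rot: [0.707, 0.695, -0.092, -0.093]
ft_force: [0.5, -0.4, -1.5]
grip_width: 0.354
grasp_force: 0.0
```

```bash
python3 - <<'E'
from p import *
P,Q=tgt('spare',.0512,y=-.001); p,R=pose()
print('rel mm',(Q.inv().apply(p-P)*1e3).round(2),((Q.inv()*R).as_rotvec()*1e3).round(1))
plan((*tgt('spare',.15),),(tgt('spare',.15)[0]+[0,0,.2],R))
im=snap('side')['pixels'][:,:,::-1]; z=lambda a:cv2.resize(a,None,fx=5,fy=5,interpolation=cv2.INTER_CUBIC)
cv2.imwrite('pics/g4.png',z(im[160:270,220:340]))
E
```

```text
sd mm [0.01 0.02 0.01]
rel mm [-0.24 -0.6  -2.1 ] [ 0.3 -0.   0.3]
3 x shift [0.001, 0.0, -0.043]
5 x shift [-0.0, -0.014, -0.051]
end [ 0.5126 -0.1215  0.3734]
```

View pics/g4.png

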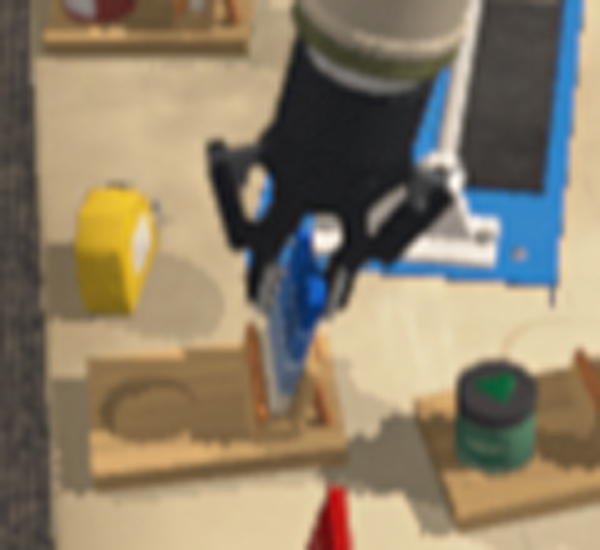

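The blue tile stands on the spare ledge. Next I'll retreat and go to the green tile on the red stand.

```bash
python3 - <<'E'
from p import *
p,R=pose(); P,Q=tgt('red',.15,y=-.0046)
plan((tgt('spare',.15)[0],R),(tgt('spare',.15)[0]+[0,0,.17],R),(P+[0,0,.17],Q),(P,Q))
E
```

```text
sd mm [0.01 0.01 0.01]
3 x shift [0.001, 0.0, -0.043]
4 x shift [-0.0, -0.014, -0.055]
1 x turn [-0.0, 0.04, 0.148]
9 x shift [0.056, -0.009, 0.002]
4 x shift [-0.001, 0.015, 0.056]
end [0.506  0.2585 0.1742]
```

Call:
{"method": "move_arm", "body": {
  "motion": [
    [[0, 0, -0.043], [0, 0, 0], -0.3],
    [[0, 0, -0.043], [0, 0, 0], -0.3],
    [[0, 0, -0.043], [0, 0, 0], -0.3],
    [[0, -0.014, -0.055], [0, 0, 0], -0.3],
    [[0, -0.014, -0.055], [0, 0, 0], -0.3],
    [[0, -0.014, -0.055], [0, 0, 0], -0.3],
    [[0, -0.014, -0.055], [0, 0, 0], -0.3],
    [[0, 0, 0], [0, 0.04, 0.148], -0.3],
    [[0.056, -0.009, 0.002], [0, 0, 0], -0.3],
    [[0.056, -0.009, 0.002], [0, 0, 0], -0.3],
    [[0.056, -0.009, 0.002], [0, 0, 0], -0.3],
    [[0.056, -0.009, 0.002], [0, 0, 0], -0.3]
  ]
}}

```text
clock: 11.5
position: [0.5113, 0.048, 0.3467]
ee_rot: [0.748, 0.651, -0.086, -0.099]
ft_force: [1.1, 0.4, -0.9]
grip_width: 0.35
grasp_force: 0.0
```

Call:
{"method": "move_arm", "body": {
  "motion": [
    [[0.056, -0.009, 0.002], [0, 0, 0], -0.3],
    [[0.056, -0.009, 0.002], [0, 0, 0], -0.3],
    [[0.056, -0.009, 0.002], [0, 0, 0], -0.3],
    [[0.056, -0.009, 0.002], [0, 0, 0], -0.3],
    [[0.056, -0.009, 0.002], [0, 0, 0], -0.3],
    [[0, 0, 0], [0, 0, 0], -0.3],
    [[0, 0, 0], [0, 0, 0], -0.3]
  ]
}}

```text
clock: 12.2
position: [0.506, 0.2602, 0.3478]
ee_rot: [0.747, 0.652, -0.086, -0.099]
ft_force: [-0.1, -0.3, 0.7]
grip_width: 0.351
grasp_force: 0.0
```

```bash
python3 - <<'E'
from p import *
p,R=pose(); P,Q=tgt('red',.15,y=-.0046); print(p)
plan((P,Q),(*tgt('red',.09,y=-.0046),.025))
E
```

```text
sd mm [0.14 0.33 0.11]
[0.50682712 0.25817536 0.34809838]
4 x shift [0.0, 0.014, 0.056]
3 x shift [0.0, 0.001, 0.027]
end [0.4905 0.2604 0.1157]
```

Call:
{"method": "move_arm", "body": {
  "motion": [
    [[0, 0.014, 0.056], [0, 0, 0], -0.3],
    [[0, 0.014, 0.056], [0, 0, 0], -0.3],
    [[0, 0.014, 0.056], [0, 0, 0], -0.3],
    [[0, 0.014, 0.056], [0, 0, 0], -0.3],
    [[0, 0.001, 0.027], [0, 0, 0], -0.3],
    [[0, 0.001, 0.027], [0, 0, 0], -0.3],
    [[0, 0, 0.027], [0, 0, 0], -0.3],
    [[0, 0, 0], [0, 0, 0], -0.3],
    [[0, 0, 0], [0, 0, 0], -0.3]
  ]
}}

```text
clock: 13.5
position: [0.4896, 0.2614, 0.1164]
ee_rot: [0.748, 0.651, -0.086, -0.099]
ft_force: [0.6, -0.8, -0.1]
grip_width: 0.347
grasp_force: 0.0
```

```bash
python3 - <<'E'
from p import *
P,Q=tgt('red',.049,y=-.0046); p,R=pose()
print('rel mm',(Q.inv().apply(p-P)*1e3).round(2),((Q.inv()*R).as_rotvec()*1e3).round(1))
E
```

```text
sd mm [0.23 0.05 0.31]
rel mm [  0.22   0.11 -40.85] [-0.9  0.9  0.2]
```

Aligned over the green tile: 40 mm down, then close.

Call:
{"method": "move_arm", "body": {
  "motion": [
    [[0, 0, 0.018], [0, 0, 0], -0.3],
    [[0, 0, 0.018], [0, 0, 0], -0.3],
    [[0, 0, 0.018], [0, 0, 0], -0.3],
    [[0, 0, 0], [0, 0, 0], -0.3],
    [[0, 0, 0], [0, 0, 0], -0.5],
    [[0, 0, 0], [0, 0, 0], -1],
    [[0, 0, 0], [0, 0, 0], -1],
    [[0, 0, 0], [0, 0, 0], -1],
    [[0, 0, 0], [0, 0, 0], -1],
    [[0, 0, 0], [0, 0, 0], -1]
  ],
  "newtons": 40
}}

```text
clock: 14.9
position: [0.4792, 0.2631, 0.0771]
ee_rot: [0.748, 0.651, -0.085, -0.098]
ft_force: [1.2, -0.9, 2.1]
grip_width: 0.096
grasp_force: 42.6
```

```bash
python3 - <<'E'
from p import *
P,Q=tgt('red',.049,y=-.0046); p,R=pose()
print('rel mm',(Q.inv().apply(p-P)*1e3).round(2),((Q.inv()*R).as_rotvec()*1e3).round(1))
A=tgt('red',.14,y=-.0046)[0]; B,QB=tgt('green',.16)
plan((A,R),(A+[0,0,.2],R),(B+[0,0,.2],QB),(B,QB))
E
```

```text
sd mm [0.02 0.02 0.02]
rel mm [ 0.08 -0.05  0.32] [-0.2  0.4  0.1]
2 x shift [-0.0, 0.0, -0.061]
5 x shift [0.0, -0.014, -0.051]
2 x turn [0.0, -0.042, -0.156]
11 x shift [-0.054, 0.017, -0.007]
5 x shift [-0.0, 0.014, 0.051]
end [ 0.7033 -0.1652  0.185 ]
```

Call:
{"method": "move_arm", "body": {
  "motion": [
    [[0, 0, -0.02], [0, 0, 0], -1],
    [[0, 0, -0.034], [0, 0, 0], -1],
    [[0, 0, -0.034], [0, 0, 0], -1],
    [[0, 0, -0.034], [0, 0, 0], -1],
    [[0, -0.014, -0.051], [0, 0, 0], -1],
    [[0, -0.014, -0.051], [0, 0, 0], -1],
    [[0, -0.014, -0.051], [0, 0, 0], -1],
    [[0, -0.014, -0.051], [0, 0, 0], -1],
    [[0, -0.014, -0.051], [0, 0, 0], -1],
    [[0, 0, 0], [0, -0.042, -0.156], -1],
    [[0, 0, 0], [0, -0.042, -0.156], -1],
    [[0, 0, 0], [0, 0, 0], -1]
  ]
}}

```text
clock: 16.5
position: [0.5006, 0.2608, 0.364]
ee_rot: [0.658, 0.742, -0.098, -0.087]
ft_force: [0.2, 0.3, -0.9]
grip_width: 0.098
grasp_force: 42.4
```

```bash
python3 - <<'E'
from p import *
p,R=pose(); print(p,manip.get_obs()['grasp_force'])
B,QB=tgt('green',.16)
plan((B+[0,0,.2],QB),(B,QB))
E
```

```text
sd mm [0.17 0.31 0.08]
[0.50121639 0.25971706 0.36351467] 42.38086760044098
11 x shift [-0.054, 0.017, -0.007]
5 x shift [-0.0, 0.014, 0.051]
end [ 0.702  -0.1659  0.1847]
```

Call:
{"method": "move_arm", "body": {
  "motion": [
    [[-0.054, 0.017, -0.007], [0, 0, 0], -1],
    [[-0.054, 0.017, -0.007], [0, 0, 0], -1],
    [[-0.054, 0.017, -0.007], [0, 0, 0], -1],
    [[-0.054, 0.017, -0.007], [0, 0, 0], -1],
    [[-0.054, 0.017, -0.007], [0, 0, 0], -1],
    [[-0.054, 0.017, -0.007], [0, 0, 0], -1],
    [[-0.054, 0.017, -0.007], [0, 0, 0], -1],
    [[-0.054, 0.017, -0.007], [0, 0, 0], -1],
    [[-0.054, 0.017, -0.007], [0, 0, 0], -1],
    [[-0.054, 0.017, -0.007], [0, 0, 0], -1],
    [[-0.054, 0.017, -0.007], [0, 0, 0], -1]
  ]
}}

```text
clock: 18.0
position: [0.6746, -0.1194, 0.3648]
ee_rot: [0.662, 0.736, -0.099, -0.101]
ft_force: [0.3, -0.7, -1.7]
grip_width: 0.102
grasp_force: 42.4
```

Call:
{"method": "move_arm", "body": {
  "motion": [
    [[0, 0.014, 0.051], [0, 0, 0], -1],
    [[0, 0.014, 0.051], [0, 0, 0], -1],
    [[0, 0.014, 0.051], [0, 0, 0], -1],
    [[0, 0.014, 0.051], [0, 0, 0], -1],
    [[0, 0.014, 0.051], [0, 0, 0], -1],
    [[0, 0, 0], [0, 0, 0], -1],
    [[0, 0, 0], [0, 0, 0], -1],
    [[0, 0, 0], [0, 0, 0], -1]
  ]
}}

```text
clock: 18.8
position: [0.6719, -0.1159, 0.17]
ee_rot: [0.662, 0.736, -0.099, -0.099]
ft_force: [0.7, 0.7, 0.2]
grip_width: 0.097
grasp_force: 42.3
```

```bash
python3 - <<'E'
from p import *
p,R=pose(); print(p,manip.get_obs()['grasp_force'])
plan((*tgt('green',.073),.025))
E
```

```text
sd mm [0.41 0.09 0.91]
[ 0.67133455 -0.11571601  0.16860447] 42.270222902297974
1 x turn [-0.025, -0.023, -0.008]
4 x shift [-0.018, 0.007, 0.022]
end [ 0.6807 -0.169   0.0994]
```

It fell short at the reach limit, which is harmless. I'll realign at this height and then descend.

```bash
python3 - <<'E'
from p import *
plan((*tgt('green',.15),.025))
E
```

```text
sd mm [0.03 0.02 0.08]
1 x turn [-0.028, -0.024, -0.007]
3 x shift [-0.024, 0.009, -0.006]
end [ 0.6997 -0.1666  0.1749]
```

Call:
{"method": "move_arm", "body": {
  "motion": [
    [[-0.024, 0.009, -0.006], [-0.028, -0.024, -0.007], -1],
    [[-0.024, 0.009, -0.006], [0, 0, 0], -1],
    [[-0.024, 0.009, -0.006], [0, 0, 0], -1],
    [[0, 0, 0], [0, 0, 0], -1],
    [[0, 0, 0], [0, 0, 0], -1],
    [[0, 0, 0], [0, 0, 0], -1]
  ]
}}

```text
clock: 20.2
position: [0.6996, -0.1663, 0.1743]
ee_rot: [0.66, 0.74, -0.097, -0.087]
ft_force: [0.9, 0.1, -0.7]
grip_width: 0.099
grasp_force: 42.3
```

```bash
python3 - <<'E'
from p import *
plan((*tgt('green',.073),.025))
im=snap('side')['pixels'][:,:,::-1]; z=lambda a:cv2.resize(a,None,fx=5,fy=5,interpolation=cv2.INTER_CUBIC)
cv2.imwrite('pics/g5.png',z(im[160:270,290:410]))
E
```

```text
sd mm [0.01 0.21 0.04]
4 x shift [-0.0, 0.0, 0.025]
end [ 0.6803 -0.1685  0.102 ]
```

View pics/g5.png

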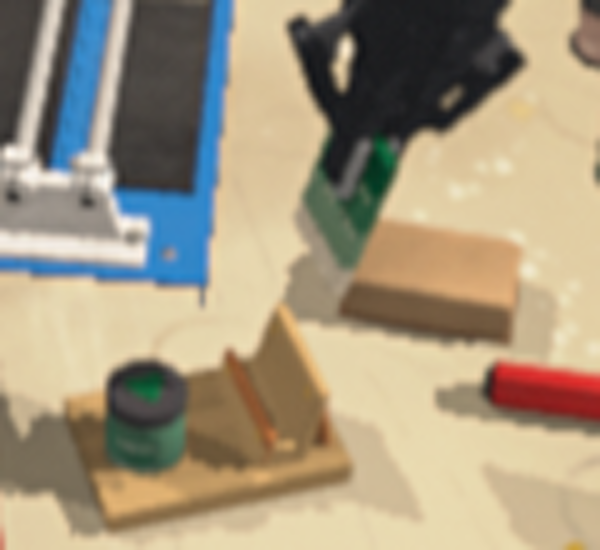

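Call:
{"method": "move_arm", "body": {
  "motion": [
    [[0, 0, 0.025], [0, 0, 0], -1],
    [[0, 0, 0.025], [0, 0, 0], -1],
    [[0, 0, 0.025], [0, 0, 0], -1],
    [[0, 0, 0.025], [0, 0, 0], -1],
    [[0, 0, 0], [0, 0, 0], -1],
    [[0, 0, 0], [0, 0, 0], -1]
  ]
}}

```text
clock: 21.25
position: [0.6804, -0.169, 0.1024]
ee_rot: [0.66, 0.74, -0.098, -0.087]
ft_force: [0.3, -0.9, -0.2]
grip_width: 0.1
grasp_force: 42.3
```

```bash
python3 - <<'E'
from p import *
P,Q=tgt('green',.049); p,R=pose()
print('rel mm',(Q.inv().apply(p-P)*1e3).round(2),((Q.inv()*R).as_rotvec()*1e3).round(1),manip.get_obs()['ft_force'])
E
```

```text
sd mm [0.22 0.03 0.35]
rel mm [ -0.52  -0.06 -26.46] [-1.3 -0.6  0.4] [ 0.92178274  0.52680842 -1.14832468]
```

Call:
{"method": "move_arm", "body": {
  "motion": [
    [[0.001, -0.001, 0.008], [0, 0, 0], -1],
    [[0, 0, 0.008], [0, 0, 0], -1],
    [[0, 0, 0.008], [0, 0, 0], -1],
    [[0, 0, 0.008], [0, 0, 0], -1],
    [[0, 0, 0], [0, 0, 0], -1],
    [[0, 0, 0], [0, 0, 0], -1]
  ]
}}

```text
clock: 22.25
position: [0.6733, -0.1691, 0.0788]
ee_rot: [0.66, 0.74, -0.098, -0.087]
ft_force: [-0.2, -0.2, 0.1]
grip_width: 0.097
grasp_force: 42.4
```

Call:
{"method": "move_arm", "body": {
  "motion": [
    [[0, 0, 0], [0, 0, 0], -0.8],
    [[0, 0, 0], [0, 0, 0], -0.7],
    [[0, 0, 0], [0, 0, 0], -0.6],
    [[0, 0, 0], [0, 0, 0], -0.5],
    [[0, 0, 0], [0, 0, 0], -0.4],
    [[0, 0, 0], [0, 0, 0], -0.3],
    [[0, 0, 0], [0, 0, 0], -0.3]
  ]
}}

```text
clock: 22.95
position: [0.6734, -0.169, 0.079]
ee_rot: [0.66, 0.74, -0.098, -0.087]
ft_force: [0.7, -0.8, -0.6]
grip_width: 0.348
grasp_force: 0.0
```

```bash
python3 - <<'E'
from p import *
P,Q=tgt('green',.049); p,R=pose()
print('rel mm',(Q.inv().apply(p-P)*1e3).round(2),((Q.inv()*R).as_rotvec()*1e3).round(1),manip.get_obs()['ft_force'])
plan((tgt('green',.15)[0],R),tgt('blue',.18,y=-.0022),(*tgt('blue',.09,y=-.0022),.025))
im=snap('side')['pixels'][:,:,::-1]; z=lambda a:cv2.resize(a,None,fx=5,fy=5,interpolation=cv2.INTER_CUBIC)
cv2.imwrite('pics/g6.png',z(im[160:270,290:410]))
E
```

```text
sd mm [0.01 0.01 0.02]
rel mm [ 0.3  -1.15 -1.36] [ 0.1 -0.2  0.4] [-0.24867943 -0.76452554 -0.54336568]
3 x shift [-0.0, 0.001, -0.044]
2 x turn [-0.0, 0.029, 0.108]
6 x shift [-0.036, -0.04, 0.004]
4 x shift [0.0, 0.0, 0.03]
end [ 0.4896 -0.3152  0.1163]
```

View pics/g6.png

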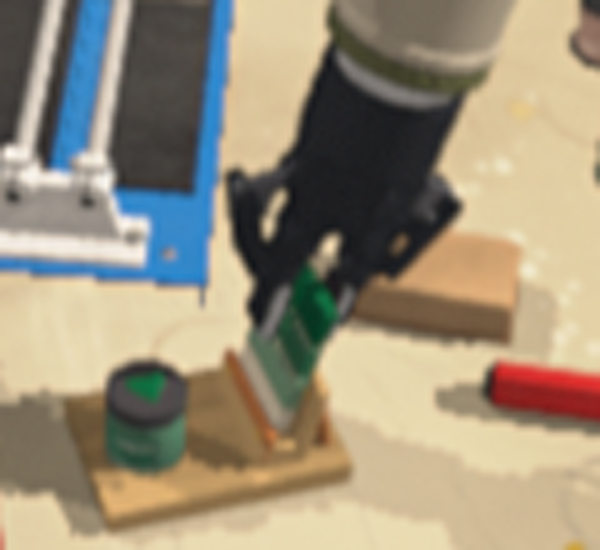

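The green tile is seated on its ledge. On to the red tile.

Call:
{"method": "move_arm", "body": {
  "motion": [
    [[0, 0, -0.044], [0, 0, 0], -0.3],
    [[0, 0, -0.044], [0, 0, 0], -0.3],
    [[0, 0, -0.044], [0, 0, 0], -0.3],
    [[0, 0, 0], [0, 0.029, 0.108], -0.3],
    [[0, 0, 0], [0, 0.029, 0.108], -0.3],
    [[-0.036, -0.04, 0.004], [0, 0, 0], -0.3],
    [[-0.036, -0.04, 0.004], [0, 0, 0], -0.3],
    [[-0.036, -0.04, 0.004], [0, 0, 0], -0.3],
    [[-0.036, -0.04, 0.004], [0, 0, 0], -0.3],
    [[-0.036, -0.04, 0.004], [0, 0, 0], -0.3],
    [[-0.036, -0.04, 0.004], [0, 0, 0], -0.3],
    [[0, 0, 0], [0, 0, 0], -0.3]
  ]
}}

```text
clock: 24.6
position: [0.5061, -0.3225, 0.2056]
ee_rot: [0.725, 0.676, -0.091, -0.094]
ft_force: [0.6, -0.0, 0.6]
grip_width: 0.352
grasp_force: 0.0
```

```bash
python3 - <<'E'
from p import *
plan((*tgt('blue',.09,y=-.0022),.025))
E
```

```text
sd mm [1.02 1.35 0.55]
4 x shift [0.0, 0.001, 0.03]
end [ 0.4906 -0.3152  0.1161]
```

Call:
{"method": "move_arm", "body": {
  "motion": [
    [[0, 0.001, 0.03], [0, 0, 0], -0.3],
    [[0, 0, 0.03], [0, 0, 0], -0.3],
    [[0, 0, 0.03], [0, 0, 0], -0.3],
    [[0, 0, 0.03], [0, 0, 0], -0.3],
    [[0, 0, 0], [0, 0, 0], -0.3],
    [[0, 0, 0], [0, 0, 0], -0.3],
    [[0, 0, 0], [0, 0, 0], -0.3]
  ]
}}

```text
clock: 25.7
position: [0.4892, -0.3156, 0.118]
ee_rot: [0.722, 0.679, -0.089, -0.094]
ft_force: [0.1, -0.2, 0.1]
grip_width: 0.347
grasp_force: 0.0
```

```bash
python3 - <<'E'
from p import *
P,Q=tgt('blue',.049,y=-.0022); p,R=pose()
print('rel mm',(Q.inv().apply(p-P)*1e3).round(2),((Q.inv()*R).as_rotvec()*1e3).round(1))
E
```

```text
sd mm [0.34 0.06 0.39]
rel mm [ -1.78  -1.19 -41.16] [-1.1 -0.8 -0.8]
```

Call:
{"method": "move_arm", "body": {
  "motion": [
    [[0.002, 0.0015, 0.018], [0, 0, 0], -0.3],
    [[0, 0, 0.018], [0, 0, 0], -0.3],
    [[0, 0, 0.018], [0, 0, 0], -0.3],
    [[0, 0, 0], [0, 0, 0], -0.3],
    [[0, 0, 0], [0, 0, 0], -0.5],
    [[0, 0, 0], [0, 0, 0], -1],
    [[0, 0, 0], [0, 0, 0], -1],
    [[0, 0, 0], [0, 0, 0], -1],
    [[0, 0, 0], [0, 0, 0], -1],
    [[0, 0, 0], [0, 0, 0], -1]
  ],
  "newtons": 40
}}

```text
clock: 27.1
position: [0.4791, -0.3134, 0.0775]
ee_rot: [0.722, 0.679, -0.089, -0.095]
ft_force: [0.2, -0.1, 0.4]
grip_width: 0.102
grasp_force: 42.3
```

```bash
python3 - <<'E'
from p import *
P,Q=tgt('blue',.049,y=-.0022); p,R=pose()
print('rel mm',(Q.inv().apply(p-P)*1e3).round(2),((Q.inv()*R).as_rotvec()*1e3).round(1))
A=tgt('blue',.14,y=-.0022)[0]; B,QB=tgt('red',.15)
plan((A,R),(A+[0,0,.2],R),(B+[0,0,.19],QB))
E
```

```text
sd mm [0.02 0.01 0.02]
rel mm [-0.25 -0.24 -0.13] [-0.5 -0.6 -0.8]
2 x shift [0.0, 0.0, -0.061]
5 x shift [0.0, -0.014, -0.051]
1 x turn [0.001, 0.026, 0.094]
13 x shift [0.059, -0.007, 0.002]
end [0.5102 0.2648 0.3632]
```

Call:
{"method": "move_arm", "body": {
  "motion": [
    [[0, 0, -0.02], [0, 0, 0], -1],
    [[0, 0, -0.034], [0, 0, 0], -1],
    [[0, 0, -0.034], [0, 0, 0], -1],
    [[0, 0, -0.034], [0, 0, 0], -1],
    [[0, -0.014, -0.051], [0, 0, 0], -1],
    [[0, -0.014, -0.051], [0, 0, 0], -1],
    [[0, -0.014, -0.051], [0, 0, 0], -1],
    [[0, -0.014, -0.051], [0, 0, 0], -1],
    [[0, -0.014, -0.051], [0, 0, 0], -1],
    [[0, 0, 0], [0.001, 0.026, 0.094], -1],
    [[0, 0, 0], [0, 0, 0], -1]
  ]
}}

```text
clock: 28.6
position: [0.5012, -0.3152, 0.3654]
ee_rot: [0.749, 0.65, -0.085, -0.098]
ft_force: [0.0, -0.5, -1.5]
grip_width: 0.101
grasp_force: 42.1
```

Call:
{"method": "move_arm", "body": {
  "motion": [
    [[0.04, -0.005, 0.001], [0, 0, 0], -1],
    [[0.059, -0.007, 0.002], [0, 0, 0], -1],
    [[0.059, -0.007, 0.002], [0, 0, 0], -1],
    [[0.059, -0.007, 0.002], [0, 0, 0], -1],
    [[0.059, -0.007, 0.002], [0, 0, 0], -1],
    [[0.059, -0.007, 0.002], [0, 0, 0], -1],
    [[0.059, -0.007, 0.002], [0, 0, 0], -1],
    [[0.059, -0.007, 0.002], [0, 0, 0], -1],
    [[0.059, -0.007, 0.002], [0, 0, 0], -1],
    [[0.059, -0.007, 0.002], [0, 0, 0], -1],
    [[0, 0, 0], [0, 0, 0], -1],
    [[0, 0, 0], [0, 0, 0], -1]
  ]
}}

```text
clock: 29.8
position: [0.5072, 0.1176, 0.3628]
ee_rot: [0.746, 0.652, -0.087, -0.099]
ft_force: [-0.5, -1.1, -0.3]
grip_width: 0.1
grasp_force: 42.0
```

```bash
python3 - <<'E'
from p import *
p,R=pose(); print(p,manip.get_obs()['grasp_force'])
B,QB=tgt('red',.15)
plan((B+[0,0,.19],QB),(B,QB))
E
```

```text
sd mm [0.12 0.32 0.22]
[0.50783144 0.11572247 0.36341461] 41.96767330169678
4 x shift [0.049, -0.007, 0.001]
5 x shift [-0.0, 0.013, 0.049]
end [0.5067 0.2643 0.1758]
```

Call:
{"method": "move_arm", "body": {
  "motion": [
    [[0.049, -0.007, 0.001], [0, 0, 0], -1],
    [[0.049, -0.007, 0.001], [0, 0, 0], -1],
    [[0.049, -0.007, 0.001], [0, 0, 0], -1],
    [[0.049, -0.007, 0.001], [0, 0, 0], -1],
    [[0, 0, 0], [0, 0, 0], -1],
    [[0, 0.013, 0.049], [0, 0, 0], -1],
    [[0, 0.013, 0.049], [0, 0, 0], -1],
    [[0, 0.013, 0.049], [0, 0, 0], -1],
    [[0, 0.013, 0.049], [0, 0, 0], -1],
    [[0, 0.013, 0.049], [0, 0, 0], -1],
    [[0, 0, 0], [0, 0, 0], -1],
    [[0, 0, 0], [0, 0, 0], -1]
  ]
}}

```text
clock: 31.4
position: [0.5068, 0.2651, 0.1771]
ee_rot: [0.748, 0.651, -0.086, -0.099]
ft_force: [0.5, 0.6, -0.3]
grip_width: 0.102
grasp_force: 41.9
```

```bash
python3 - <<'E'
from p import *
plan((*tgt('red',.073),.025))
E
```

```text
sd mm [0.3  0.13 0.61]
4 x shift [-0.001, -0.0, 0.027]
end [0.4863 0.2658 0.0997]
```

Call:
{"method": "move_arm", "body": {
  "motion": [
    [[-0.001, 0, 0.027], [0, 0, 0], -1],
    [[-0.001, 0, 0.027], [0, 0, 0], -1],
    [[0, 0, 0.027], [0, 0, 0], -1],
    [[0, 0, 0.025], [0, 0, 0], -1],
    [[0, 0, 0], [0, 0, 0], -1],
    [[0, 0, 0], [0, 0, 0], -1]
  ]
}}

```text
clock: 32.4
position: [0.4862, 0.2669, 0.1]
ee_rot: [0.748, 0.651, -0.086, -0.099]
ft_force: [1.2, 0.1, -0.3]
grip_width: 0.1
grasp_force: 42.0
```

```bash
python3 - <<'E'
from p import *
P,Q=tgt('red',.049); p,R=pose()
print('rel mm',(Q.inv().apply(p-P)*1e3).round(2),((Q.inv()*R).as_rotvec()*1e3).round(1),manip.get_obs()['ft_force'])
E
```

```text
sd mm [0.24 0.08 0.32]
rel mm [  0.38   0.45 -23.84] [-0.4  1.1 -0.3] [-0.3457665   0.00872027 -1.04424158]
```

Down 22 mm, with a 1.1 mm shift towards the lip.

Call:
{"method": "move_arm", "body": {
  "motion": [
    [[0, -0.0015, 0.007], [0, 0, 0], -1],
    [[0, 0, 0.007], [0, 0, 0], -1],
    [[0, 0, 0.007], [0, 0, 0], -1],
    [[0, 0, 0.008], [0, 0, 0], -1],
    [[0, 0, 0], [0, 0, 0], -1],
    [[0, 0, 0], [0, 0, 0], -1]
  ]
}}

```text
clock: 33.4
position: [0.479, 0.2677, 0.0783]
ee_rot: [0.748, 0.651, -0.086, -0.099]
ft_force: [-0.2, 0.3, -0.5]
grip_width: 0.099
grasp_force: 42.2
```

Call:
{"method": "move_arm", "body": {
  "motion": [
    [[0, 0, 0], [0, 0, 0], -0.8],
    [[0, 0, 0], [0, 0, 0], -0.7],
    [[0, 0, 0], [0, 0, 0], -0.6],
    [[0, 0, 0], [0, 0, 0], -0.5],
    [[0, 0, 0], [0, 0, 0], -0.4],
    [[0, 0, 0], [0, 0, 0], -0.3],
    [[0, 0, 0], [0, 0, 0], -0.3]
  ]
}}

```text
clock: 34.1
position: [0.4792, 0.2677, 0.0786]
ee_rot: [0.748, 0.651, -0.086, -0.099]
ft_force: [0.2, -0.7, -0.1]
grip_width: 0.352
grasp_force: 0.0
```

```bash
python3 - <<'E'
from p import *
P,Q=tgt('red',.049); p,R=pose()
print('rel mm',(Q.inv().apply(p-P)*1e3).round(2),((Q.inv()*R).as_rotvec()*1e3).round(1),manip.get_obs()['ft_force'])
A=tgt('red',.15)[0]; B,QB=tgt('spare',.15,y=-.001)
plan((A,R),(A+[0,0,.17],R),(B+[0,0,.17],QB),(B,QB))
im=snap('side')['pixels'][:,:,::-1]; z=lambda a:cv2.resize(a,None,fx=5,fy=5,interpolation=cv2.INTER_CUBIC)
cv2.imwrite('pics/g7.png',z(im[90:190,215:315]))
E
```

```text
sd mm [0.01 0.01 0.02]
rel mm [ 0.13 -1.05 -1.07] [ 0.8  0.3 -0.2] [ 0.23822881 -0.45237084 -0.27252337]
3 x shift [-0.0, 0.0, -0.044]
4 x shift [-0.0, -0.014, -0.055]
1 x turn [-0.001, -0.04, -0.148]
9 x shift [-0.057, 0.002, -0.001]
4 x shift [-0.001, 0.015, 0.056]
end [ 0.5149 -0.1241  0.1735]
```

View pics/g7.png

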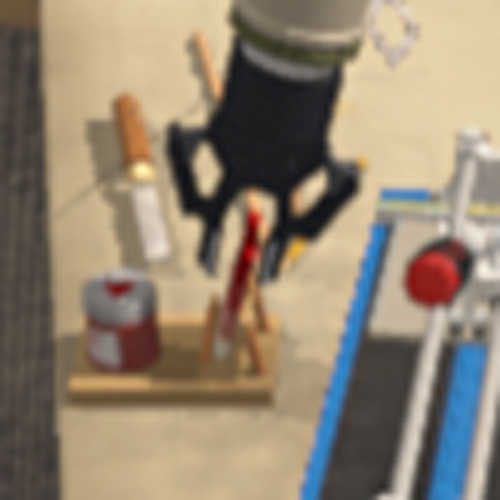

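The red tile is seated. Back to the spare stand for the blue one.

Call:
{"method": "move_arm", "body": {
  "motion": [
    [[0, 0, -0.044], [0, 0, 0], -0.3],
    [[0, 0, -0.044], [0, 0, 0], -0.3],
    [[0, 0, -0.044], [0, 0, 0], -0.3],
    [[0, -0.014, -0.055], [0, 0, 0], -0.3],
    [[0, -0.014, -0.055], [0, 0, 0], -0.3],
    [[0, -0.014, -0.055], [0, 0, 0], -0.3],
    [[0, -0.014, -0.055], [0, 0, 0], -0.3],
    [[0, 0, 0], [0, -0.04, -0.148], -0.3],
    [[-0.057, 0.002, -0.001], [0, 0, 0], -0.3],
    [[-0.057, 0.002, -0.001], [0, 0, 0], -0.3],
    [[-0.057, 0.002, -0.001], [0, 0, 0], -0.3],
    [[-0.057, 0.002, -0.001], [0, 0, 0], -0.3]
  ]
}}

```text
clock: 35.75
position: [0.5102, 0.091, 0.3459]
ee_rot: [0.707, 0.695, -0.092, -0.093]
ft_force: [-0.1, -0.4, -0.2]
grip_width: 0.347
grasp_force: 0.0
```

Call:
{"method": "move_arm", "body": {
  "motion": [
    [[-0.057, 0.002, -0.001], [0, 0, 0], -0.3],
    [[-0.057, 0.002, -0.001], [0, 0, 0], -0.3],
    [[-0.057, 0.002, -0.001], [0, 0, 0], -0.3],
    [[-0.057, 0.002, -0.001], [0, 0, 0], -0.3],
    [[-0.057, 0.002, -0.001], [0, 0, 0], -0.3],
    [[0, 0, 0], [0, 0, 0], -0.3],
    [[0, 0, 0], [0, 0, 0], -0.3]
  ]
}}

```text
clock: 36.45
position: [0.5148, -0.1218, 0.3473]
ee_rot: [0.708, 0.694, -0.092, -0.094]
ft_force: [-0.6, 0.6, 0.0]
grip_width: 0.352
grasp_force: 0.0
```

```bash
python3 - <<'E'
from p import *
P,Q=tgt('spare',.15,y=-.001)
plan((P,Q),(*tgt('spare',.09,y=-.001),.025))
E
```

```text
sd mm [0.05 0.33 0.04]
4 x shift [-0.001, 0.015, 0.056]
3 x shift [-0.0, -0.0, 0.026]
end [ 0.4997 -0.1227  0.117 ]
```

Call:
{"method": "move_arm", "body": {
  "motion": [
    [[-0.001, 0.014, 0.056], [0, 0, 0], -0.3],
    [[-0.001, 0.015, 0.056], [0, 0, 0], -0.3],
    [[0, 0.015, 0.056], [0, 0, 0], -0.3],
    [[0, 0.015, 0.056], [0, 0, 0], -0.3],
    [[0, 0, 0.026], [0, 0, 0], -0.3],
    [[0, 0, 0.026], [0, 0, 0], -0.3],
    [[0, 0, 0.026], [0, 0, 0], -0.3],
    [[0, 0, 0], [0, 0, 0], -0.3],
    [[0, 0, 0], [0, 0, 0], -0.3]
  ]
}}

```text
clock: 37.75
position: [0.4991, -0.1222, 0.1177]
ee_rot: [0.707, 0.695, -0.092, -0.093]
ft_force: [0.9, 0.1, 0.2]
grip_width: 0.347
grasp_force: 0.0
```

```bash
python3 - <<'E'
from p import *
P,Q=tgt('spare',.049,y=-.001); p,R=pose()
print('rel mm',(Q.inv().apply(p-P)*1e3).round(2),((Q.inv()*R).as_rotvec()*1e3).round(1))
E
```

```text
Traceback (most recent call last):
  File "p.py", line 31, in pose
    if not _c: _c.append(mpose())
                         ~~~~~^^
  File "p.py", line 27, in mpose
    vision.camera('side'); p,R=pose_(); ps.append(p); qs.append(R.as_quat())
    ~~~~~~~~~~~~~^^^^^^^^
ValueError: 200 camera calls are used up
```

The camera budget is gone, so from here I'll use state readings taken after still rows.

```bash
cat >> p.py <<'E'
pose=pose_
def rel(st,**k):
    P,Q=tgt(st,**k); p,R=pose(); o=manip.get_obs()
    print('rel mm',(Q.inv().apply(p-P)*1e3).round(2),((Q.inv()*R).as_rotvec()*1e3).round(1),o['ft_force'].round(1),o['grasp_force'])
E
python3 - <<'E'
from p import *
rel('spare',s=.049,y=-.001)
E
```

```text
rel mm [  0.96   0.66 -42.63] [-1.2 -0.  -0.2] [0.  0.2 0.4] 0.0
```

Call:
{"method": "move_arm", "body": {
  "motion": [
    [[-0.001, 0, 0.018], [0, 0, 0], -0.3],
    [[0, 0, 0.018], [0, 0, 0], -0.3],
    [[0, 0, 0.019], [0, 0, 0], -0.3],
    [[0, 0, 0], [0, 0, 0], -0.3],
    [[0, 0, 0], [0, 0, 0], -0.5],
    [[0, 0, 0], [0, 0, 0], -1],
    [[0, 0, 0], [0, 0, 0], -1],
    [[0, 0, 0], [0, 0, 0], -1],
    [[0, 0, 0], [0, 0, 0], -1],
    [[0, 0, 0], [0, 0, 0], -1]
  ],
  "newtons": 40
}}

```text
clock: 38.9
position: [0.4885, -0.1229, 0.0777]
ee_rot: [0.707, 0.695, -0.091, -0.093]
ft_force: [0.2, -0.1, 2.4]
grip_width: 0.097
grasp_force: 41.6
```

```bash
python3 - <<'E'
from p import *
rel('spare',s=.049,y=-.001)
p,R=pose(); A=tgt('spare',.15)[0]
plan((A,R),(A+[0,0,.03],R),tgt('blue',.18),(*tgt('blue',.073),.025))
E
```

```text
rel mm [ 0.2   0.31 -0.47] [-0.1  0.2 -0. ] [ 0.2 -0.1  2.4] 41.61587297916412
3 x shift [0.0, -0.0, -0.045]
1 x shift [0.001, -0.011, -0.038]
1 x turn [0.0, 0.014, 0.055]
5 x shift [-0.051, 0.003, -0.0]
5 x shift [0.0, -0.0, 0.028]
end [ 0.4859 -0.3125  0.1009]
```

Call:
{"method": "move_arm", "body": {
  "motion": [
    [[0, 0, -0.025], [0, 0, 0], -1],
    [[0, 0, -0.037], [0, 0, 0], -1],
    [[0, 0, -0.037], [0, 0, 0], -1],
    [[0, 0, -0.037], [0, 0, 0], -1],
    [[0.001, -0.011, -0.038], [0, 0, 0], -1],
    [[0, 0, 0], [0, 0.014, 0.055], -1],
    [[-0.051, 0.003, 0], [0, 0, 0], -1],
    [[-0.051, 0.003, 0], [0, 0, 0], -1],
    [[-0.051, 0.003, 0], [0, 0, 0], -1],
    [[-0.051, 0.003, 0], [0, 0, 0], -1],
    [[-0.051, 0.003, 0], [0, 0, 0], -1]
  ]
}}

```text
clock: 40.0
position: [0.5127, -0.3156, 0.2025]
ee_rot: [0.722, 0.679, -0.09, -0.095]
ft_force: [0.3, 0.2, -1.2]
grip_width: 0.097
grasp_force: 41.3
```

Call:
{"method": "move_arm", "body": {
  "motion": [
    [[0, 0, 0], [0, 0, 0], -1],
    [[0, 0, 0], [0, 0, 0], -1],
    [[0, 0, 0], [0, 0, 0], -1],
    [[0, 0, 0], [0, 0, 0], -1],
    [[0, 0, 0], [0, 0, 0], -1]
  ]
}}

```text
clock: 40.5
position: [0.5134, -0.3132, 0.2028]
ee_rot: [0.722, 0.679, -0.09, -0.095]
ft_force: [0.3, -0.1, -0.5]
grip_width: 0.099
grasp_force: 41.3
```

```bash
python3 - <<'E'
from p import *
rel('blue',s=.049)
plan((*tgt('blue',.073),.025))
E
```

```text
rel mm [-8.0000e-02  3.5000e-01 -1.3001e+02] [ 0.5 -0.4 -1.5] [ 0.3 -0.1 -0.5] 41.263126730918884
5 x shift [0.0, -0.0, 0.028]
end [ 0.4862 -0.3115  0.1014]
```

Call:
{"method": "move_arm", "body": {
  "motion": [
    [[0, 0, 0.028], [0, 0, 0], -1],
    [[0, 0, 0.028], [0, 0, 0], -1],
    [[0, 0, 0.028], [0, 0, 0], -1],
    [[0, 0, 0.028], [0, 0, 0], -1],
    [[0, 0, 0.028], [0, 0, 0], -1],
    [[0, 0, 0], [0, 0, 0], -1],
    [[0, 0, 0], [0, 0, 0], -1],
    [[0, 0, 0], [0, 0, 0], -1],
    [[0, 0, 0], [0, 0, 0], -1],
    [[0, 0, 0], [0, 0, 0], -1]
  ]
}}

```text
clock: 41.5
position: [0.4863, -0.3126, 0.102]
ee_rot: [0.723, 0.679, -0.09, -0.095]
ft_force: [-0.5, 0.0, -1.4]
grip_width: 0.099
grasp_force: 41.2
```

```bash
python3 - <<'E'
from p import *
rel('blue',s=.049)
E
```

```text
rel mm [ -1.21   0.36 -25.65] [-0.5 -0.8 -0. ] [-0.5  0.  -1.4] 41.20792865753174
```

Call:
{"method": "move_arm", "body": {
  "motion": [
    [[0.001, -0.002, 0.008], [0, 0, 0], -1],
    [[0, 0, 0.008], [0, 0, 0], -1],
    [[0, 0, 0.008], [0, 0, 0], -1],
    [[0, 0, 0.008], [0, 0, 0], -1],
    [[0, 0, 0], [0, 0, 0], -1],
    [[0, 0, 0], [0, 0, 0], -1],
    [[0, 0, 0], [0, 0, 0], -1]
  ]
}}

```text
clock: 42.2
position: [0.478, -0.3113, 0.0782]
ee_rot: [0.723, 0.679, -0.09, -0.096]
ft_force: [0.1, -0.6, -0.9]
grip_width: 0.097
grasp_force: 41.6
```

```bash
python3 - <<'E'
from p import *
rel('blue',s=.049)
E
```

```text
rel mm [-0.36 -1.64 -0.47] [ 1.2 -0.2  0.1] [ 0.1 -0.6 -0.9] 41.58619165420532
```

Call:
{"method": "move_arm", "body": {
  "motion": [
    [[0, 0, 0], [0, 0, 0], -0.8],
    [[0, 0, 0], [0, 0, 0], -0.7],
    [[0, 0, 0], [0, 0, 0], -0.6],
    [[0, 0, 0], [0, 0, 0], -0.5],
    [[0, 0, 0], [0, 0, 0], -0.4],
    [[0, 0, 0], [0, 0, 0], -0.3],
    [[0, 0, 0], [0, 0, 0], -0.3],
    [[0, 0.001, -0.02], [0, 0, 0], -0.3],
    [[0, 0.001, -0.035], [0, 0, 0], -0.3],
    [[0, 0, -0.035], [0, 0, 0], -0.3],
    [[0, 0, -0.05], [0, 0, 0], -0.3],
    [[0, 0, -0.05], [0, 0, 0], -0.3]
  ]
}}

```text
clock: 43.4
position: [0.5169, -0.3135, 0.2182]
ee_rot: [0.723, 0.679, -0.09, -0.095]
ft_force: [1.0, -1.5, 0.3]
grip_width: 0.347
grasp_force: 0.0
```

Call:
{"method": "move_arm", "body": {
  "motion": [
    [[0, 0, -0.04], [0, 0, 0], -0.3],
    [[0, 0, 0], [0, 0, 0], -0.3],
    [[0, 0, 0], [0, 0, 0], -0.3],
    [[0, 0, 0], [0, 0, 0], -0.3],
    [[0, 0, 0], [0, 0, 0], -0.3],
    [[0, 0, 0], [0, 0, 0], -0.3]
  ]
}}

```text
clock: 44.0
position: [0.5239, -0.314, 0.244]
ee_rot: [0.722, 0.679, -0.09, -0.096]
ft_force: [-0.1, -0.7, 0.3]
grip_width: 0.35
grasp_force: 0.0
```

```bash
python3 -c "
from workcell import manip,order
o=manip.get_obs(); print(o['position'],o['ft_force'],o['grasp_force'],o['grip_width']); print(order.hand_in())"
```

```text
[ 0.5238938  -0.3139934   0.24402562] [-0.07995133 -0.65068     0.26214523] 0.0 0.34970056286339696
the job is handed in; nothing more can be done
None
```

I handed the job in at 44 s with each tile on its own colour's stand and the spare stand empty again; green and red were seen seated before I backed off, but the camera calls ran out, so blue's placing rests on arm readings alone, and the hand-in returned no verdict.

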